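# Set the coarse ring of a concentric control without moving the fine knob

### The job

Set the black outer ring of the bench source's double knob to the green dot: lift it to carry it over the lock slot on the way, then find the slot near the green dot by feel and let the spring draw the ring fully home. Leave the silver fine knob on top as it is set, never force the ring's locating pins, and knock nothing else about. Once the ring is locked and let go, press the blue output button fully in and release it.

Things in the scene. Friction and masses are not known exactly. Their poses are not given: they have to be found in the camera images.
- case: Bench voltage source lying flat, fixed: dark case 150 (x) x 200 (y) mm with a light grey panel on top, 58 mm above the bench. Origin under its centre; x points to the back (three binding posts, 19 mm high), y to the left. The double knob stands at x -12, y +34 mm of this frame, the output button at x -42, y -62 mm.
- green_dot: Green dot, 7 mm across, flush on the panel 40 mm from the knob axis: the wanted setting. Four dots (one green, three white) stand round the knob at 22.5 and 67.5 degrees either side of the case's +x direction seen from the knob axis; green is one of the two outer ones (67.5).
- white_dot: White dot, 7 mm across, at the other outer place; not wanted.
- ring_axis (a point): Point on the knob axis at mid-height of the black knurled outer ring, 56 mm across; its grip face runs from 8.5 mm below to 8 mm above this point. The ring starts unlocked, resting on a plate under it, this point 12.8 mm above the panel. Locked home in a slot it is 2.8 mm lower; from the plate it lifts at most 3.3 mm.
- ring_pointer (a point): White pointer line on the ring's rim, 28 mm from the axis; starts within 3 degrees of the case's +x. Turns 1.6 rad each way. Its spring pulls down with 8 N at home, 10 N on the plate, 12 N lifted. Turning on the plate takes 0.03 N m; in the slots the pins stop it dead. Held with under 5 N, the spring draws it down through the fingers, and once blocked it slips in them at about 0.1 N m.
- knob_foot (a point): Fixed point on the knob axis at panel height. Here, hidden under the ring, lies a plate with straight slots every 45 degrees for four pins on the ring, one under its pointer, 22.5 mm from the axis. Pins 5 mm, slots 6.5 mm wide: they drop in within 2 degrees. The plate has slipped: all slots lie off their dots by the same unknown angle, up to 16 degrees either way.
- fine_pointer (a point): Tip of the red line on the silver inner knob (30 mm across, 28 to 42 mm above the panel, same axis, own spindle), 15 mm from the axis. It turns at a touch and must not be moved.
- output_top (a point): Centre of the top of the blue output button, 19 mm across, its top 13 mm above the panel; sprung travel 5 mm straight down, 2.4 N at the start to 5.4 N at the bottom.
- output_button (a joint): Travel of the output button in m: 0 out, 0.005 fully in.
- spare_board: Small loose green circuit board on pins, 58x85x17 mm, bystander near the mouse; origin under its centre.
- side_cutter: Loose side cutter with red handles, 52x129x10 mm, bystander right of the case; origin under its centre.
- solder_spool: Loose spool of solder, 62x66x56 mm, bystander, behind the case to the left; origin under its centre.

How it is judged:
On the way, in this order (a step that is already met when the one before it is completed fails the run):
1. the ring is locked home in the slot at the green dot and let go (horizontal distance between ring_pointer and green_dot below 0.018 m and z of ring_axis in the frame of case below 0.069 m and contact force between range_ring and the fingers below 0.1 N), for 0.2 s.
2. the output button is pressed fully in (value of joint output_button above 0.004 m), for 0.1 s.
At the end, for the whole second after the job is handed in: The ring is down in the slot nearest the green dot (within 1 mm of its home height, pointer within 18 mm of the dot), the output button has been pressed and is out again, the fine knob is where it was (its pointer within 2 mm) (horizontal distance between ring_pointer and green_dot below 0.018 m and z of ring_axis in the frame of case below 0.069 m and value of joint output_button below 0.001 m and distance of fine_pointer from where it was at the start of the episode below 0.002 m); the robot touches nothing.
It fails at once if the ring's locating pins are forced against the slot plate with more than 25 N (contact force between range_ring and index_plate above 25 N).
It fails at once if the fine knob is turned or pushed more than about 7 degrees (distance of fine_pointer from where it was at the start of the episode above 0.002 m).
It fails at once if the output button is pressed with more than 25 N (contact force between output_button and anything else above 25 N).
It fails at once if the spare board, side cutter or solder spool is shifted by more than 20 mm (distance of any of spare_board, side_cutter, solder_spool from where it was at the start of the episode above 0.02 m).
It also fails if it takes over 70 s, if anything falls off the work surface, if the arm or the gripper's body presses on something with over 40 N, if the wrist force passes 120 N, or if a joint passes its speed limit or range.

### The arm

A 6-joint arm with a two-finger parallel gripper is mounted at the origin on a cart in front of the work surface, level with it; the furniture and walls round the work are solid. World frame = base frame: x ahead of the robot, y to its left, z up, the work surface at z = 0. Lengths are in m, angles in rad, forces in N, time in s.
With the tool pointing down it reaches from about 0.325 to 0.85 m from the base axis. Payload 15.5 kg.
Tool frame: the origin (TCP) lies at the very end of the fingers, on their centre line; the grasp point (between the pads) lies arm.pinch_z behind it (arm.pinch_z is the distance from the TCP to the grasp point, in m); z points along the fingers, y is the line along which they close (so a half turn about z gives the same grasp; the last joint's range is limited). The gripper opens to 91 mm and grips with 3 to 60 N. Pads are 32 mm wide; open, the fingers measure 118 mm over their backs; the gripper's body (76 mm by 178 mm) begins 60 mm behind the grasp point.
Start: joints at [1.103, 0.494, 1.345, -0, 1.302, -0.096], TCP at [0.228, 0.582, 0.214] pointing down, gripper open.
Joint ranges: [-2.91, 2.91], [-0.82, 2.16], [0.22, 2.67], [-1.22, 4.37], [0.12, 2.79], [-3.08, 3.08]. Speed limits (rad/s): [1.89, 1.89, 2.57, 3.01, 3.01, 3.01].

### API

Orientations are given as a rotation vector (axis times angle).
In Python, from rig import arm, optics, close_job, finder gives the robot as it stands. The module is installed in compiled form; this text tells all that it offers.
- The arm moves only by the tool play_rows, never from a script. Its argument "rows" is a list of rows, each an object of numbers: "hand": the finger opening in mm, from 0 to 91.2; "tx", "ty", "tz": the shift along the tool's x, y, z in units of 40 mm (1.0 is 40 mm); "ax", "ay", "az": the turn, a rotation vector about the tool's x, y, z in units of 5 degrees (1.0 is 5 degrees). A call has 1 to 12 rows; each row shifts and turns the commanded pose from where the row before left it, along the tool's axes as they then stand; what a row does not reach is not made up. A row lasts 1/10 s, in which the tool goes at most 50 mm and 8.59 degrees, less where a joint would pass 70% of its speed; a pose out of reach is approached as far as the arm can. A call is refused whole if a number of a shift passes 1 or a number of a turn 1, either way. A call with a gripper value outside its range is refused whole. The fingers move at their own pace and stop on an object; the grip force is fixed at half the most. Time passes only in rows, so rows that do not move let the fingers close. It gives the time, the measured TCP pose, the force, the opening and the grip force at its end, in the units of the state.
- arm.state(): the state, without advancing time (a new reading comes with each control period).
- optics.read_camera(name): name is "scene" or "side" or "wrist"; returns a dict with "color" (384x512x3 uint8, red, green, blue), "z_map" (384x512 float32, m along the optical axis (not along the pixel's ray), 0 where there is no reading), "vertical_fov" (degrees; the focal length in pixels is half the picture's height over the tangent of half this angle, whatever the lens; pixels are square), "cx", "cy" (the principal point, pixels), "R" (3x3) and "t" (3): a world point X has camera coordinates R X + t; the wrist camera has in their place "hand_eye" (4x4, takes a point from camera to tool coordinates, whose origin is the TCP and whose axes are the flange's). Camera axes: x right, y down, z forward; pixel columns grow to the right and rows downward; lengths in m; the calibration is good to about 2 mm. A picture is of the moment at which its call begins: read the wrist's pose just before it.
- close_job(): hands the job in; it is judged then, once.
Trained networks look in the newest picture that a camera, given by its name, has taken for a name from the list of things; names that differ only in an ending like _2 or _b are one class to them, and where a whole thing is asked for, a point or a joint stands for the part that bears it (a point fixed in the world has none). Each returns a list of dicts, best first, with "confidence" (0 to 1); they miss things now and then, are a little off and sometimes report something else, mostly with a low value. They report only what shows in the picture. A call takes as long as a camera call.
- finder.recognise(camera, query): "centre" ([column, row] in pixels, amid what is visible of it).
- finder.place_of(camera, query): "centre" ([column, row] in pixels: a listed point, or the origin of a listed thing).
The state is a dict: "t": time; "joint_positions": joint angles; "qd": joint speeds; "tau": joint torques, N m; "eef_pos": TCP position; "ee_rot": TCP orientation; "ft_force": force on the tool from outside, world axes, zero at the start; "ft_torque": the same for the moment, N m; "opening": finger opening in m; "grip_force": force on a finger pad.
Only numpy, scipy, OpenCV 4.12 (cv2) and the standard library are available. Lean on these libraries where they do the work, as an engineer would, in place of code of your own. Each camera call takes 0.05 s, during which the arm holds its last target. There are 200 camera calls.

## Working session

There is one attempt and no reset: what is moved stays moved. The work goes in short steps, Python scripts to look and compute and a tool call to move; the robot and the scene stay as the last step left them, time stands still between calls to the robot, and variables do not carry over. Pictures are saved under pics/ and viewed, at most 10 in all, crops included, and the job is handed in when it is done.

Besides the shell and the picture viewer there is one more tool, called as name([rows], argument=value, ...), one row to a line, values as JSON. play_rows: Moves the arm, as the interface text tells. Its arguments: {"type":"object","properties":{"rows":{"type":"array","items":{"type":"object","properties":{"hand":{"type":"number"},"tx":{"type":"number"},"ty":{"type":"number"},"tz":{"type":"number"},"ax":{"type":"number"},"ay":{"type":"number"},"az":{"type":"number"}}}}},"required":["rows"]}

```bash
mkdir -p pics; cat > h.py <<'E'
import numpy as np,cv2
from rig import arm,optics,close_job,finder
from scipy.spatial.transform import Rotation as Ro
def cam(name):
    s=arm.state(); c=optics.read_camera(name); c['s']=s
    c['f']=c['color'].shape[0]/2/np.tan(np.radians(c['vertical_fov'])/2)
    if 'R' in c: Rw=np.array(c['R']).T; tw=-Rw@np.array(c['t'])
    else:
        T=np.eye(4);T[:3,:3]=Ro.from_rotvec(s['ee_rot']).as_matrix();T[:3,3]=s['eef_pos']
        M=T@np.array(c['hand_eye']);Rw=M[:3,:3];tw=M[:3,3]
    c['Rw'],c['tw']=Rw,tw
    return c
def ray(c,p): return c['Rw']@np.array([(p[0]-c['cx'])/c['f'],(p[1]-c['cy'])/c['f'],1.])
def at_z(c,p,z): d=ray(c,p); return c['tw']+d*(z-c['tw'][2])/d[2]
def at_d(c,p):
    u,v=np.round(p).astype(int); w=c['z_map'][v-1:v+2,u-1:u+2]; w=w[w>0]
    return c['tw']+ray(c,p)*np.median(w) if w.size else None
def proj(c,X):
    q=c['Rw'].T@(np.array(X)-c['tw']); return q[:2]/q[2]*c['f']+[c['cx'],c['cy']]
def save(c,n): cv2.imwrite('pics/'+n,c['color'][:,:,::-1])
E
python3 - <<'E'
from h import *
np.set_printoptions(precision=4,suppress=True)
s=arm.state();print(s,arm.pinch_z)
ims=[]
for n in ['scene','side']:
    c=cam(n);ims.append(c['color']);print(n,c['tw'],c['f'])
    for q in ['case','green_dot','white_dot','ring_axis','ring_pointer','fine_pointer','output_top','spare_board','side_cutter','solder_spool']:
        for r in finder.place_of(n,q)[:2]:
            print(q,np.round(r['centre'],1),round(r['confidence'],2),at_d(c,r['centre']),at_z(c,r['centre'],.058))
cv2.imwrite('pics/a.png',cv2.resize(np.vstack(ims)[:,:,::-1],(448,600)) if 0 else cv2.resize(np.hstack(ims)[:,:,::-1],(800,300)))
save(c,'side0.png')
E
```

```text
{'t': 0.0, 'joint_positions': array([ 1.1025,  0.4942,  1.3461,  0.    ,  1.3025, -0.0955]), 'qd': array([-0.0003, -0.0002, -0.    ,  0.0006, -0.0007, -0.    ]), 'tau': array([ -0.0007, -87.8813, -38.1863,   0.0706,   0.0532,  -0.0001]), 'eef_pos': array([0.2275, 0.5817, 0.2133]), 'ee_rot': array([-0.5821, -3.0868,  0.0018]), 'ft_force': array([-0.3425,  0.2069,  0.2527]), 'ft_torque': array([-0.015 , -0.0169,  0.0023]), 'grip_force': 0.0, 'opening': 0.09119329848271607} 0.0188
scene [ 0.1117 -1.0181  0.5367] 422.0351226359123
case [233.4 225.8] 0.81 [ 0.5184 -0.3051  0.0595] [ 0.5196 -0.3028  0.058 ]
ring_axis [226.6 198.1] 0.5 [ 0.5522 -0.2142  0.0816] [ 0.575  -0.1726  0.058 ]
ring_pointer [238.3 193.7] 0.71 [ 0.6106 -0.171   0.0609] [ 0.6136 -0.1659  0.058 ]
ring_pointer [237.2 224.1] 0.3 [ 0.5302 -0.3017  0.0587] [ 0.5308 -0.3007  0.058 ]
fine_pointer [229.7 186.3] 0.41 [ 0.5708 -0.1972  0.1019] [ 0.6171 -0.1144  0.058 ]
output_top [231.5 211.9] 0.61 [ 0.5471 -0.2464  0.0599] [ 0.5488 -0.2434  0.058 ]
spare_board [140.9 200.5] 0.58 [0.4106 0.0177 0.0122] [ 0.3845 -0.0727  0.058 
[... 158 characters left out ...]
1  0.058 ]
side [0.5464 0.9797 0.7446] 433.9901448548562
case [256.4 220.3] 0.77 [0.5619 0.0042 0.1368] [ 0.5639 -0.1224  0.058 ]
ring_axis [253.5 206.3] 0.72 [ 0.5742 -0.1738  0.0763] [ 0.5749 -0.2054  0.058 ]
ring_pointer [246.3 204.9] 0.62 [ 0.5981 -0.2161  0.0564] [ 0.598  -0.2133  0.058 ]
fine_pointer [251.1 198.5] 0.4 [ 0.5844 -0.2629  0.054 ] [ 0.5842 -0.2557  0.058 ]
output_top [269.4 194.8] 0.42 [ 0.5246 -0.2758  0.0621] [ 0.5245 -0.2834  0.058 ]
spare_board [309.8 273.9] 0.76 [0.4168 0.0577 0.0055] [0.426  0.1232 0.058 ]
side_cutter [252.1 176.1] 0.66 [ 0.5894 -0.5399 -0.    ] [ 0.586  -0.4215  0.058 ]
solder_spool [188.2 243.6] 0.89 [ 0.7611 -0.0584  0.013 ] [0.7479 0.0055 0.058 ]
```

View pics/a.png

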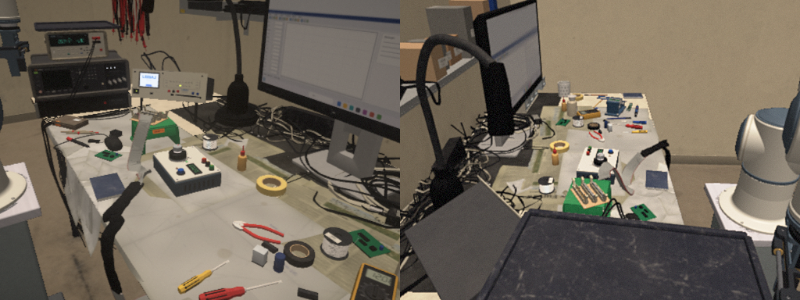

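The scene view shows the case at about (185,170) with the double knob at (178,153). Beside it is an upright grey/black object at (140,160), which needs a closer look.

```bash
python3 - <<'E'
from h import *
np.set_printoptions(precision=3,suppress=True)
out=[]
for n,(x,y,w,h) in {'scene':(110,130,200,150),'side':(190,150,200,150)}.items():
    c=cam(n);out.append(cv2.resize(c['color'][y:y+h,x:x+w],(400*1,300),interpolation=cv2.INTER_CUBIC))
    # world points higher than 0.11 in the work area
    v,u=np.mgrid[0:384,0:512]; z=c['z_map']
    P=np.stack([(u-c['cx'])/c['f']*z,(v-c['cy'])/c['f']*z,z],-1)@c['Rw'].T+c['tw']
    m=(z>0)&(P[...,0]>.3)&(P[...,0]<.8)&(P[...,1]>-.5)&(P[...,1]<.4)
    H=np.zeros((10,18))
    xi=((P[...,0]-.3)/.05).astype(int);yi=((P[...,1]+.5)/.05).astype(int)
    np.maximum.at(H,(np.clip(xi[m],0,9),np.clip(yi[m],0,17)),P[...,2][m]*1000)
    print(n,'rows x .3-.8, cols y -.5..+.4');print(H.astype(int))
cv2.imwrite('pics/b.png',np.hstack(out)[:,:,::-1])
E
```

```text
scene rows x .3-.8, cols y -.5..+.4
[[  5  58  70  71  66  15  16  15  15   9   5  10   4  16  17  15  12  27]
 [  4   4   4  70  69  14  15  15  13  24  13  12  13  17  11  13  14  28]
 [  5   4   5   4  75  72  31  10  15  17  19  37  37  30  12  15  12  27]
 [  4   4   5  62  61  61  49  17 104 127  10  37  37  37  24   4   5   4]
 [  4   4   4  61  74  96 101  62 150 152 154 121 136  24  23   4   5  11]
 [ 10   4   5  64  64 103 103  60   0 151 138 125 139   3   4   4   5  28]
 [  4   5   4  76  77  61  61  61   0 101 139 124 138   0   0   0   4  26]
 [  4   5   4   4   4   3  58  58   0 100 133  99  99   0   0   0 129 221]
 [ 24  25  25   5  61   5   5  48  50   5   5   5   3   0   0 138 502 502]
 [ 25  25  25   5  91   5   5  56  50   5   6   5   4   5 147 219 502 502]]
side rows x .3-.8, cols y -.5..+.4
[[  1   0  67  67  67  11  12  12  12   4   3   2   0   0   0   0   0   0]
 [  1   1   0  66  66  42  12  11  12  19   9   8   9   0   0   0   0   0]
 [  0   1   1   2  68  70  37   6   6   4  14  32  33   0   0   0   0   0]
 [  1   1   1  57  57  54  50  12  74 114   8  32  34   0   0   0   0   0]
 [  2   1   0  58  71  77  79  58 142 148 151 113 132   0   0   0   0   0]
 [  8   0   0  58  60  98 100  58   0 147 143 121 136 100   0   0   0   0]
 [  1   0   0  73  72  59  58  58   0  98 135 121 135 101   0   0   0   0]
 [  0   1   3   2   1   1  55  57   1  91 131 113  99   0   0   0   0   0]
 [ 20  21  20   0  46   3   2  41  46  45   3   0   0   0   0   0 588 588]
 [ 21  22  22   0  82   2   3  51  47  45   3   0   0   0   0 218 611 589]]
```

View pics/b.png

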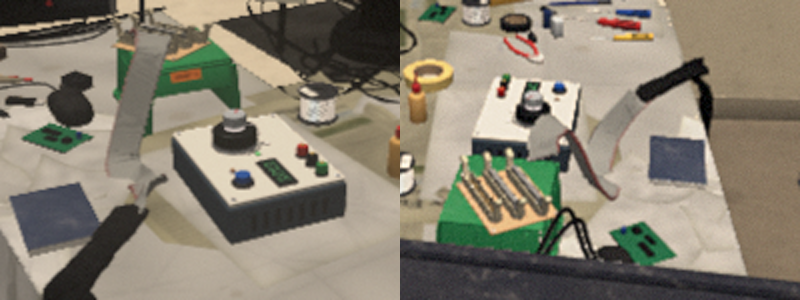

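```bash
cat >> h.py <<'E'
def yawR(a): # tool down, tool y at world angle a (deg)
    a=np.radians(a); y=np.array([np.cos(a),np.sin(a),0]); z=np.array([0,0,-1.]); return np.column_stack([np.cross(y,z),y,z])
def plan(p,R,tp,ta,n):
    """constant-row plan; prints rows as (tx,ty,tz,az)"""
    a0=np.degrees(np.arctan2(R[1,1],R[0,1])); d=(np.array(tp)-p)/n; rows=[]
    for i in range(n):
        rr=np.round(yawR(a0+(ta-a0)*i/n).T@d/.04,2); rows.append((*rr,round(-(ta-a0)/n/5,2)))
    return rows
E
python3 - <<'E'
from h import *
s=arm.state();R=Ro.from_rotvec(s['ee_rot']).as_matrix();print(np.round(R,3))
for r in plan(np.array(s['eef_pos'])+[0,0,.16],R,[.50,-.17,.373],-17,22):print(r)
E
```

```text
[[-0.931  0.364 -0.   ]
 [ 0.364  0.931 -0.   ]
 [ 0.    -0.    -1.   ]]
(np.float64(-0.6), np.float64(-0.68), np.float64(0.0), np.float64(0.78))
(np.float64(-0.64), np.float64(-0.64), np.float64(0.0), np.float64(0.78))
(np.float64(-0.69), np.float64(-0.6), np.float64(0.0), np.float64(0.78))
(np.float64(-0.73), np.float64(-0.55), np.float64(0.0), np.float64(0.78))
(np.float64(-0.76), np.float64(-0.5), np.float64(0.0), np.float64(0.78))
(np.float64(-0.79), np.float64(-0.44), np.float64(0.0), np.float64(0.78))
(np.float64(-0.82), np.float64(-0.39), np.float64(0.0), np.float64(0.78))
(np.float64(-0.85), np.float64(-0.33), np.float64(0.0), np.float64(0.78))
(np.float64(-0.87), np.float64(-0.27), np.float64(0.0), np.float64(0.78))
(np.float64(-0.88), np.float64(-0.22), np.float64(0.0), np.float64(0.78))
(np.float64(-0.9), np.float64(-0.15), np.float64(0.0), np.float64(0.78))
(np.float64(-0.9), np.float64(-0.09), np.float64(0.0), np.float64(0.78))
(np.float64(-0.91), np.float64(-0.03), np.float64(0.0), np.float64(0.78))
(np.float64(-0.91), np.float64(0.03), np.float64(0.0), np.float64(0.78))
(np.float64(-0.9), np.float64(0.09), np.float64(0.0), np.float64(0.78))
(np.float64(-0.9), np.float64(0.15), np.float64(0.0), np.float64(0.78))
(np.float64(-0.88), np.float64(0.21), np.float64(0.0), np.float64(0.78))
(np.float64(-0.87), np.float64(0.27), np.float64(0.0), np.float64(0.78))
(np.float64(-0.85), np.float64(0.33), np.float64(0.0), np.float64(0.78))
(np.float64(-0.82), np.float64(0.39), np.float64(0.0), np.float64(0.78))
(np.float64(-0.79), np.float64(0.44), np.float64(0.0), np.float64(0.78))
(np.float64(-0.76), np.float64(0.5), np.float64(0.0), np.float64(0.78))
```

play_rows([
  {"hand": 91, "tz": -1},
  {"tz": -1, "hand": 91},
  {"tz": -1, "hand": 91},
  {"tz": -1, "hand": 91},
  {"tx": -0.6, "ty": -0.68, "az": 0.78, "hand": 91},
  {"tx": -0.64, "ty": -0.64, "az": 0.78, "hand": 91},
  {"tx": -0.69, "ty": -0.6, "az": 0.78, "hand": 91},
  {"tx": -0.73, "ty": -0.55, "az": 0.78, "hand": 91},
  {"tx": -0.76, "ty": -0.5, "az": 0.78, "hand": 91},
  {"tx": -0.79, "ty": -0.44, "az": 0.78, "hand": 91},
  {"tx": -0.82, "ty": -0.39, "az": 0.78, "hand": 91},
  {"tx": -0.85, "ty": -0.33, "az": 0.78, "hand": 91},
])

```text
validation failed for argument at $.ro...
```

play_rows([
  {"tx": -0.87, "ty": -0.27, "az": 0.78, "hand": 91},
  {"tx": -0.88, "ty": -0.22, "az": 0.78, "hand": 91},
  {"tx": -0.9, "ty": -0.15, "az": 0.78, "hand": 91},
  {"tx": -0.9, "ty": -0.09, "az": 0.78, "hand": 91},
  {"tx": -0.91, "ty": -0.03, "az": 0.78, "hand": 91},
  {"tx": -0.91, "ty": 0.03, "az": 0.78, "hand": 91},
  {"tx": -0.9, "ty": 0.09, "az": 0.78, "hand": 91},
  {"tx": -0.9, "ty": 0.15, "az": 0.78, "hand": 91},
  {"tx": -0.88, "ty": 0.21, "az": 0.78, "hand": 91},
  {"tx": -0.87, "ty": 0.27, "az": 0.78, "hand": 91},
  {"tx": -0.85, "ty": 0.33, "az": 0.78, "hand": 91},
  {"tx": -0.82, "ty": 0.39, "az": 0.78, "hand": 91},
])

```text
validation failed for argument at $.ro...
```

play_rows([
  {"tx": -0.79, "ty": 0.44, "az": 0.78, "hand": 91},
  {"tx": -0.76, "ty": 0.5, "az": 0.78, "hand": 91},
  {"hand": 91},
  {"hand": 91},
])

```text
validation failed for argument at $.ro...
```

```bash
python3 - <<'E'
from h import *
np.set_printoptions(precision=4,suppress=True)
c=cam('wrist');save(c,'w1.png');s=c['s'];print(s['t'],s['eef_pos'],s['joint_positions'],c['tw'],c['f'])
for q,z in [('case',0),('green_dot',.058),('white_dot',.058),('ring_axis',.0708),('ring_pointer',.077),('knob_foot',.058),('fine_pointer',.100),('output_top',.071)]:
    for r in finder.place_of('wrist',q)[:3]:
        print(q,np.round(r['centre'],1),round(r['confidence'],2),at_d(c,r['centre']),at_z(c,r['centre'],z))
E
```

```text
1.2 [0.2276 0.5821 0.2139] [ 1.1025  0.4936  1.3455  0.      1.3025 -0.0955] [0.1506 0.6117 0.3844] 276.6281165814012
```

View pics/w1.png

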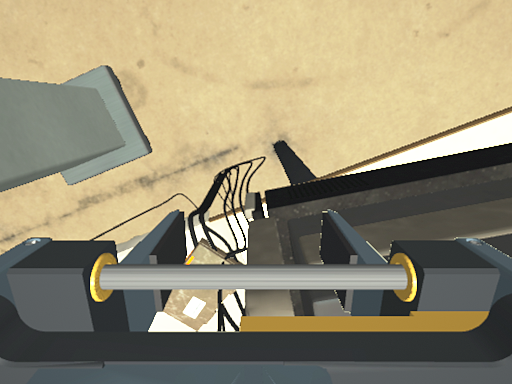

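The call was refused: rows probably need every key. The picture only shows the start area, with the fingers in its lower half.

play_rows([
  {"tx": 0, "ty": 0, "tz": -1, "ax": 0, "ay": 0, "az": 0, "hand": 91},
  {"tx": 0, "ty": 0, "tz": -1, "ax": 0, "ay": 0, "az": 0, "hand": 91},
  {"tx": 0, "ty": 0, "tz": -1, "ax": 0, "ay": 0, "az": 0, "hand": 91},
  {"tx": 0, "ty": 0, "tz": -1, "ax": 0, "ay": 0, "az": 0, "hand": 91},
  {"tx": -0.6, "ty": -0.68, "tz": 0, "ax": 0, "ay": 0, "az": 0.78, "hand": 91},
  {"tx": -0.64, "ty": -0.64, "tz": 0, "ax": 0, "ay": 0, "az": 0.78, "hand": 91},
  {"tx": -0.69, "ty": -0.6, "tz": 0, "ax": 0, "ay": 0, "az": 0.78, "hand": 91},
  {"tx": -0.73, "ty": -0.55, "tz": 0, "ax": 0, "ay": 0, "az": 0.78, "hand": 91},
  {"tx": -0.76, "ty": -0.5, "tz": 0, "ax": 0, "ay": 0, "az": 0.78, "hand": 91},
  {"tx": -0.79, "ty": -0.44, "tz": 0, "ax": 0, "ay": 0, "az": 0.78, "hand": 91},
  {"tx": -0.82, "ty": -0.39, "tz": 0, "ax": 0, "ay": 0, "az": 0.78, "hand": 91},
  {"tx": -0.85, "ty": -0.33, "tz": 0, "ax": 0, "ay": 0, "az": 0.78, "hand": 91},
])

```text
t: 2.85
eef_pos: [0.3268, 0.3071, 0.374]
ee_rot: [1.394, 2.815, 0.0]
ft_force: [0.5, 0.7, 0.2]
opening: 0.091
grip_force: 0.0
```

play_rows([
  {"tx": -0.87, "ty": -0.27, "tz": 0, "ax": 0, "ay": 0, "az": 0.78, "hand": 91},
  {"tx": -0.88, "ty": -0.22, "tz": 0, "ax": 0, "ay": 0, "az": 0.78, "hand": 91},
  {"tx": -0.9, "ty": -0.15, "tz": 0, "ax": 0, "ay": 0, "az": 0.78, "hand": 91},
  {"tx": -0.9, "ty": -0.09, "tz": 0, "ax": 0, "ay": 0, "az": 0.78, "hand": 91},
  {"tx": -0.91, "ty": -0.03, "tz": 0, "ax": 0, "ay": 0, "az": 0.78, "hand": 91},
  {"tx": -0.91, "ty": 0.03, "tz": 0, "ax": 0, "ay": 0, "az": 0.78, "hand": 91},
  {"tx": -0.9, "ty": 0.09, "tz": 0, "ax": 0, "ay": 0, "az": 0.78, "hand": 91},
  {"tx": -0.9, "ty": 0.15, "tz": 0, "ax": 0, "ay": 0, "az": 0.78, "hand": 91},
  {"tx": -0.88, "ty": 0.21, "tz": 0, "ax": 0, "ay": 0, "az": 0.78, "hand": 91},
  {"tx": -0.87, "ty": 0.27, "tz": 0, "ax": 0, "ay": 0, "az": 0.78, "hand": 91},
  {"tx": -0.85, "ty": 0.33, "tz": 0, "ax": 0, "ay": 0, "az": 0.78, "hand": 91},
  {"tx": -0.82, "ty": 0.39, "tz": 0, "ax": 0, "ay": 0, "az": 0.78, "hand": 91},
])

```text
t: 4.05
eef_pos: [0.4749, -0.1036, 0.374]
ee_rot: [2.398, 2.029, 0.0]
ft_force: [0.2, 0.4, -0.2]
opening: 0.0907
grip_force: 0.0
```

play_rows([
  {"tx": -0.79, "ty": 0.44, "tz": 0.2, "ax": 0, "ay": 0, "az": 0.78, "hand": 91},
  {"tx": -0.76, "ty": 0.5, "tz": 0.5, "ax": 0, "ay": 0, "az": 0.78, "hand": 91},
  {"tx": -0.5, "ty": 0, "tz": 0.8, "ax": 0, "ay": 0, "az": 0, "hand": 91},
  {"tx": 0, "ty": 0, "tz": 0, "ax": 0, "ay": 0, "az": 0, "hand": 91},
  {"tx": 0, "ty": 0, "tz": 0, "ax": 0, "ay": 0, "az": 0, "hand": 91},
])

```text
t: 4.55
eef_pos: [0.4932, -0.1892, 0.3139]
ee_rot: [-2.528, -1.864, 0.0]
ft_force: [-0.6, 0.7, 0.7]
opening: 0.0908
grip_force: 0.0
```

```bash
python3 - <<'E'
from h import *
np.set_printoptions(precision=4,suppress=True)
c=cam('wrist');save(c,'w2.png');s=c['s'];print(s['t'],s['eef_pos'],s['joint_positions'],c['tw'],c['f'])
for q,z in [('case',0),('green_dot',.058),('white_dot',.058),('ring_axis',.0708),('ring_pointer',.077),('fine_pointer',.100),('output_top',.071)]:
    for r in finder.place_of('wrist',q)[:3]:
        print(q,np.round(r['centre'],1),round(r['confidence'],2),at_d(c,r['centre']),at_z(c,r['centre'],z))
E
```

```text
4.55 [ 0.4932 -0.1892  0.3139] [-0.4795  0.2693  1.4276  0.0002  1.4458 -0.1793] [ 0.5183 -0.1105  0.4845] 276.6281165814012
case [306.1 163.9] 0.85 [ 0.5689 -0.2127  0.0817] [ 0.5792 -0.2334  0.    ]
green_dot [311.6 174.5] 0.58 [ 0.5761 -0.2379  0.0581] [ 0.5761 -0.2379  0.058 ]
white_dot [304.9 125.9] 0.44 [ 0.5843 -0.1616  0.0582] [ 0.5843 -0.1617  0.058 ]
ring_axis [297.6 156.1] 0.65 [ 0.558  -0.1938  0.0995] [ 0.561  -0.2001  0.0708]
ring_pointer [306.7 128. ] 0.68 [ 0.5862 -0.1655  0.0574] [ 0.5831 -0.163   0.077 ]
ring_pointer [320.3 149.9] 0.58 [ 0.5983 -0.204   0.0574] [ 0.5946 -0.1997  0.077 ]
fine_pointer [305.2 152.2] 0.94 [ 0.5695 -0.1916  0.0996] [ 0.5695 -0.1916  0.1   ]
fine_pointer [285.7 213. ] 0.75 [ 0.5197 -0.2835  0.071 ] [ 0.5196 -0.2714  0.1   ]
fine_pointer [397.5  40.7] 0.74 [ 0.741  -0.087   0.0457] [ 0.7135 -0.0899  0.1   ]
output_top [288.3 214. ] 0.4 [ 0.5232 -0.2865  0.0706] [ 0.5232 -0.2864  0.071 ]
```

View pics/w2.png

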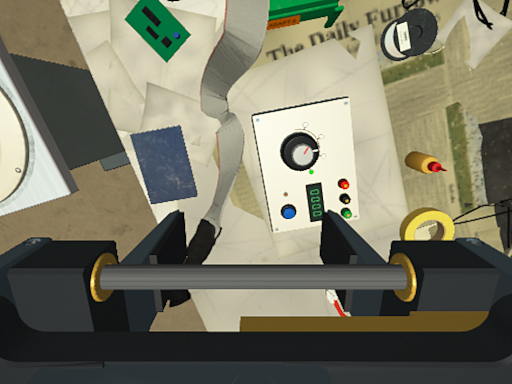

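The wrist view shows the case with the knob at (300,151), the green dot at (311,172), which is the case's right side, and the button at (288,213). Next I fit the case pose properly.

```bash
cat >> h.py <<'E'
def cloud(c):
    v,u=np.mgrid[0:384,0:512]; z=c['z_map']
    P=np.stack([(u-c['cx'])/c['f']*z,(v-c['cy'])/c['f']*z,z],-1)@c['Rw'].T+c['tw']; P[z<=0]=np.nan; return P
def rectfit(c):
    P=cloud(c); m=((np.abs(P[...,2]-.058)<.006)&(P[...,0]>.42)&(P[...,0]<.7)&(P[...,1]>-.42)&(P[...,1]<-.08)).astype(np.uint8)
    m[:]=cv2.morphologyEx(m,cv2.MORPH_OPEN,np.ones((3,3)))
    n,l,st,_=cv2.connectedComponentsWithStats(m); k=1+np.argmax(st[1:,4]); q=l==k
    (x,y),(w,h),a=cv2.minAreaRect((P[q][:,:2]*1000).astype(np.float32)); return (x,y),(w,h),a,np.median(P[q][:,2]),P
E
python3 - <<'E'
from h import *
np.set_printoptions(precision=4,suppress=True)
c=cam('wrist');(x,y),(w,h),a,z,P=rectfit(c);print(x,y,w,h,a,z)
col=c['color'].astype(int);inb=(P[...,0]>.42)&(P[...,0]<.7)&(P[...,1]>-.42)&(P[...,1]<-.08)
r,g,b=col[...,0],col[...,1],col[...,2]
g_=inb&(g>r+50)&(g>b+50)&(abs(P[...,2]-.058)<.006);b_=inb&(b>r+50)&(b>g+20)&(abs(P[...,2]-.071)<.006)
for n,m in [('green',g_),('blue',b_)]: print(n,m.sum(),np.argwhere(m)[:12].tolist(),P[m].mean(0))
for n,lo,hi in [('ringtop',.076,.0825),('finetop',.096,.104)]:
    m=inb&(P[...,2]>lo)&(P[...,2]<hi)&(abs(P[...,1]+.195)<.06)&(abs(P[...,0]-.56)<.05);q=P[m]
    (X,Y),R=cv2.minEnclosingCircle((q[:,:2]*1000).astype(np.float32));print(n,len(q),X,Y,R,np.median(q[:,2]))
E
```

```text
572.5781860351562 -228.7430419921875 195.8802947998047 146.32650756835938 83.26338958740234 0.057788522484845284
green 93 [[170, 309], [170, 310], [170, 311], [171, 309], [171, 310], [171, 311], [171, 312], [172, 308], [172, 309], [172, 310], [172, 311], [172, 312]] [ 0.5729 -0.2774  0.0598]
blue 101 [[207, 288], [208, 285], [208, 286], [208, 287], [208, 288], [208, 289], [208, 290], [209, 284], [209, 285], [209, 286], [209, 287], [209, 288]] [ 0.5238 -0.2847  0.0704]
ringtop 704 564.8660888671875 -193.8468780517578 28.20295524597168 0.08016713902573569
finetop 344 564.461669921875 -193.8521728515625 15.215493202209473 0.0995241343805553
```

```bash
python3 - <<'E'
from h import *
np.set_printoptions(precision=4,suppress=True)
s=arm.state();R=Ro.from_rotvec(s['ee_rot']).as_matrix();print('tool y ang',np.degrees(np.arctan2(R[1,1],R[0,1])))
K=np.array([.5648,-.1938]);A=[]
for n in ['wrist','scene','side']:
    c=cam(n);P=cloud(c).reshape(-1,3);A.append(P[np.isfinite(P[:,0])&(P[:,2]<.22)])
    if n=='wrist': 
        u,v=proj(c,[*K,.08]).astype(int);cv2.imwrite('pics/w3.png',cv2.resize(c['color'][v-45:v+45,u-60:u+60,::-1],(800,600),interpolation=cv2.INTER_CUBIC))
for zmin in (.10,.12,.13):
  for P,n in zip(A,['w','sc','si']):
    d=P[:,:2]-K; r=np.hypot(*d.T); m=(P[:,2]>zmin)&(r<.17)&(r>.03); a=np.degrees(np.arctan2(d[:,1],d[:,0]))
    b=(a//15*15).astype(int); print(zmin,n,{int(k):(int(r[m&(b==k)].min()*1000),int(P[m&(b==k),2].max()*1000)) for k in np.unique(b[m])})
E
```

```text
tool y ang -17.12954770472153
0.1 w {90: (133, 150), 105: (132, 145)}
0.1 sc {90: (132, 151), 105: (129, 148)}
0.1 si {90: (138, 148), 105: (134, 123)}
0.12 w {90: (133, 150), 105: (132, 145)}
0.12 sc {90: (132, 151), 105: (131, 148)}
0.12 si {90: (138, 148), 105: (164, 123)}
0.13 w {90: (133, 150), 105: (133, 145)}
0.13 sc {90: (132, 151), 105: (133, 148)}
0.13 si {90: (138, 148)}
```

View pics/w3.png

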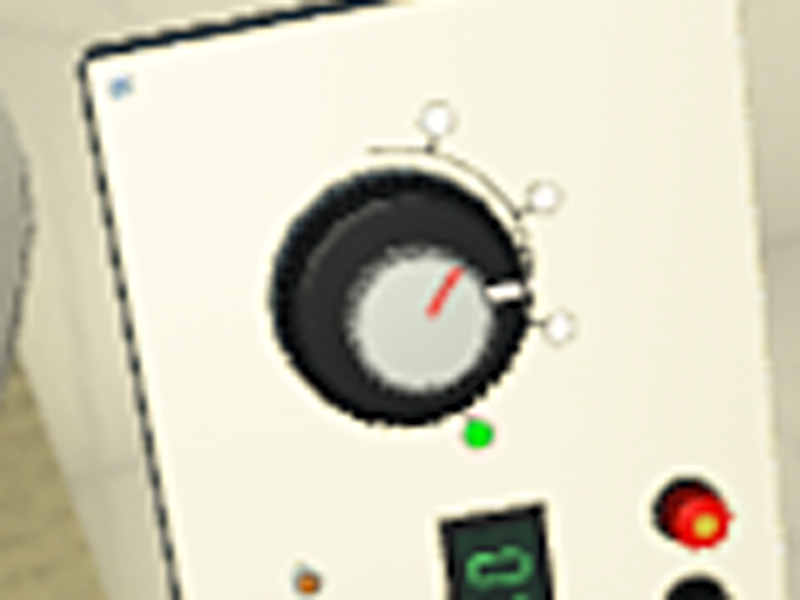

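The crop shows the red line at about (445,290), the ring pointer at (505,291), the green dot at (478,432), and three white dots on the other side. The ribbon is 130 mm from the knob, so it is clear. I go down over the ring.

play_rows([
  {"tx": 0.2, "ty": 0.87, "tz": 0.5, "ax": 0, "ay": 0, "az": 0, "hand": 91},
  {"tx": 0.217, "ty": 0.874, "tz": 0.77, "ax": 0, "ay": 0, "az": 0, "hand": 91},
  {"tx": 0, "ty": 0, "tz": 1, "ax": 0, "ay": 0, "az": 0, "hand": 91},
  {"tx": 0, "ty": 0, "tz": 1, "ax": 0, "ay": 0, "az": 0, "hand": 91},
  {"tx": 0, "ty": 0, "tz": 1, "ax": 0, "ay": 0, "az": 0, "hand": 91},
  {"tx": 0, "ty": 0, "tz": 0.7, "ax": 0, "ay": 0, "az": 0, "hand": 91},
  {"tx": 0, "ty": 0, "tz": 0.5, "ax": 0, "ay": 0, "az": 0, "hand": 91},
  {"tx": 0, "ty": 0, "tz": 0, "ax": 0, "ay": 0, "az": 0, "hand": 91},
  {"tx": 0, "ty": 0, "tz": 0, "ax": 0, "ay": 0, "az": 0, "hand": 91},
])

```text
t: 6.05
eef_pos: [0.5653, -0.1941, 0.0956]
ee_rot: [-2.528, -1.865, 0.0]
ft_force: [0.3, 0.3, -0.4]
opening: 0.0911
grip_force: 0.0
```

```bash
python3 - <<'E'
from h import *
np.set_printoptions(precision=4,suppress=True)
c=cam('wrist');s=c['s'];print(s['t'],s['eef_pos'],s['ft_force'],s['joint_positions']);K=[.5648,-.1938]
im=c['color'].copy()
P=cloud(c)
for n,lo,hi in [('ringtop',.074,.085),('finetop',.094,.106)]:
    m=(P[...,2]>lo)&(P[...,2]<hi)&(np.hypot(P[...,1]-K[1],P[...,0]-K[0])<.034);q=P[m]
    if len(q): print(n,len(q),cv2.minEnclosingCircle((q[:,:2]*1000).astype(np.float32)),np.median(q[:,2]))
for X in ([*K,.1],[*K,.0788]): cv2.circle(im,proj(c,X).astype(int).tolist(),2,(255,0,255),-1)
cv2.imwrite('pics/w4.png',im[:,:,::-1])
E
```

```text
6.05 [ 0.5653 -0.1941  0.0956] [ 0.3309  0.3283 -0.4063] [-0.4306  0.5898  1.5419  0.      1.0098 -0.131 ]
ringtop 2494 ((564.57958984375, -194.28302001953125), 28.474668502807617) 0.08009109508708334
finetop 1502 ((564.4581298828125, -194.3646697998047), 15.704283714294434) 0.09952099678867246
```

View pics/w4.png

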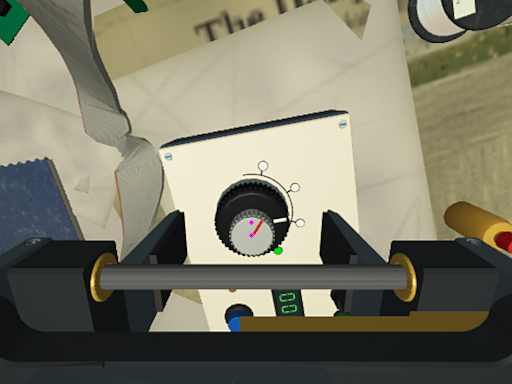

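The fingers straddle the ring, with the pointer at (280,219) and the green dot at (278,251). I'll lower to 4.5 mm above the panel and close gently to learn the grip force.

play_rows([
  {"tx": 0, "ty": 0, "tz": 0.4, "ax": 0, "ay": 0, "az": 0, "hand": 91},
  {"tx": 0, "ty": 0, "tz": 0.42, "ax": 0, "ay": 0, "az": 0, "hand": 75},
  {"tx": 0, "ty": 0, "tz": 0, "ax": 0, "ay": 0, "az": 0, "hand": 65},
  {"tx": 0, "ty": 0, "tz": 0, "ax": 0, "ay": 0, "az": 0, "hand": 58},
  {"tx": 0, "ty": 0, "tz": 0, "ax": 0, "ay": 0, "az": 0, "hand": 57},
  {"tx": 0, "ty": 0, "tz": 0, "ax": 0, "ay": 0, "az": 0, "hand": 56},
  {"tx": 0, "ty": 0, "tz": 0, "ax": 0, "ay": 0, "az": 0, "hand": 56},
  {"tx": 0, "ty": 0, "tz": 0, "ax": 0, "ay": 0, "az": 0, "hand": 56},
])

```text
t: 6.9
eef_pos: [0.5645, -0.1938, 0.0629]
ee_rot: [-2.527, -1.865, 0.001]
ft_force: [-4.9, 1.7, 3.1]
opening: 0.056
grip_force: 2.6
```

play_rows([
  {"tx": 0, "ty": 0, "tz": 0, "ax": 0, "ay": 0, "az": 0, "hand": 55},
  {"tx": 0, "ty": 0, "tz": 0, "ax": 0, "ay": 0, "az": 0, "hand": 55},
  {"tx": 0, "ty": 0, "tz": 0, "ax": 0, "ay": 0, "az": 0, "hand": 55},
])

```text
t: 7.2
eef_pos: [0.5644, -0.1937, 0.0628]
ee_rot: [-2.527, -1.865, 0.001]
ft_force: [-5.3, 0.4, 4.5]
opening: 0.0554
grip_force: 29.3
```

```bash
python3 - <<'E'
from h import *
s=arm.state();print({k:np.round(s[k],4) for k in ('t','eef_pos','ft_force','ft_torque','opening','grip_force')})
c=cam('wrist');K=[.5646,-.1942]
P=cloud(c);im=c['color'].astype(int);r=np.hypot(P[...,0]-K[0],P[...,1]-K[1])
m=(im.min(-1)>150)&(abs(P[...,2]-.08)<.004)&(r>.018)&(r<.0295);q=P[m]-[*K,0]
print(len(q),q.mean(0) if len(q) else 0,np.degrees(np.arctan2(q[:,1].mean(),q[:,0].mean()))+6.74)
m=(im[...,1]>im[...,0]+70)&(im[...,1]>im[...,2]+70)&(r<.05);q=P[m]-[*K,0];print(len(q),q.mean(0),np.degrees(np.arctan2(q[:,1].mean(),q[:,0].mean()))+6.74)
E
```

```text
{'t': np.float64(7.2), 'eef_pos': array([ 0.5644, -0.1937,  0.0628]), 'ft_force': array([-5.3411,  0.3858,  4.4645]), 'ft_torque': array([0.1656, 1.2261, 0.023 ]), 'opening': np.float64(0.0554), 'grip_force': np.float64(29.2882)}
54 [ 0.02069615 -0.00268997  0.08037383] -0.6654597898126715
0 [nan nan nan] nan<stdin>:7: RuntimeWarning: Mean of empty slice.
  ret = um.true_divide(
  ret = ret.dtype.type(ret / rcount)
```

Commanding 56 mm gives a light grip (2.6 N), and 55 mm gives a firm one (29 N). The pointer is at −0.7°. Next: centre, lift 2.5 mm on the firm grip and carry the ring −45°.

play_rows([
  {"tx": 0, "ty": -0.02, "tz": 0, "ax": 0, "ay": 0, "az": 0, "hand": 55},
  {"tx": 0, "ty": 0, "tz": -0.03, "ax": 0, "ay": 0, "az": 0, "hand": 55},
  {"tx": 0, "ty": 0, "tz": -0.03, "ax": 0, "ay": 0, "az": 0, "hand": 55},
  {"tx": 0, "ty": 0, "tz": 0, "ax": 0, "ay": 0, "az": 0, "hand": 55},
])

```text
t: 7.65
eef_pos: [0.5644, -0.1937, 0.0646]
ee_rot: [-2.528, -1.865, -0.0]
ft_force: [2.2, -0.6, -11.6]
opening: 0.0554
grip_force: 29.3
```

play_rows([
  {"tx": 0, "ty": 0, "tz": -0.01, "ax": 0, "ay": 0, "az": 0.5, "hand": 55},
  {"tx": 0, "ty": 0, "tz": 0, "ax": 0, "ay": 0, "az": 1, "hand": 55},
  {"tx": 0, "ty": 0, "tz": 0, "ax": 0, "ay": 0, "az": 1, "hand": 55},
  {"tx": 0, "ty": 0, "tz": 0, "ax": 0, "ay": 0, "az": 1, "hand": 55},
  {"tx": 0, "ty": 0, "tz": 0, "ax": 0, "ay": 0, "az": 1, "hand": 55},
  {"tx": 0, "ty": 0, "tz": 0, "ax": 0, "ay": 0, "az": 1, "hand": 55},
  {"tx": 0, "ty": 0, "tz": 0, "ax": 0, "ay": 0, "az": 1, "hand": 55},
  {"tx": 0, "ty": 0, "tz": 0, "ax": 0, "ay": 0, "az": 1, "hand": 55},
  {"tx": 0, "ty": 0, "tz": 0, "ax": 0, "ay": 0, "az": 1, "hand": 55},
  {"tx": 0, "ty": 0, "tz": 0, "ax": 0, "ay": 0, "az": 0.5, "hand": 55},
  {"tx": 0, "ty": 0, "tz": 0, "ax": 0, "ay": 0, "az": 0, "hand": 55},
])

```text
t: 8.75
eef_pos: [0.5644, -0.1938, 0.0649]
ee_rot: [3.05, 0.755, 0.0]
ft_force: [2.4, -0.6, -10.7]
opening: 0.0556
grip_force: 29.4
```

```bash
cat >> h.py <<'E'
def st():
    s=arm.state();R=Ro.from_rotvec(s['ee_rot']).as_matrix()
    print({k:np.round(s[k],4).tolist() for k in ('t','eef_pos','ft_force','ft_torque','opening','grip_force')},'yaw',round(np.degrees(np.arctan2(R[1,1],R[0,1])),2));return s
def ptr():
    c=cam('wrist');K=[.5646,-.1942];P=cloud(c);im=c['color'].astype(int);r=np.hypot(P[...,0]-K[0],P[...,1]-K[1])
    t=(abs(P[...,2]-.08)<.0055)&(r>.018)&(r<.027)
    m=(im.min(-1)>150)&t;q=P[m]-[*K,0]
    print('ptr',len(q),'ang',np.round(np.degrees(np.arctan2(q[:,1].mean(),q[:,0].mean()))+6.74,2) if len(q) else None,'ring top z',np.round([np.nanmedian(P[...,2][t]),np.nanmean(P[...,2][t])],4))
    return c
E
python3 - <<'E'
from h import *
st();save(ptr(),'w5.png')
E
```

```text
{'t': 8.75, 'eef_pos': [0.5644, -0.1938, 0.0649], 'ft_force': [2.4077, -0.5532, -10.7253], 'ft_torque': [-0.2652, -0.3048, 0.0106], 'opening': 0.0556, 'grip_force': 29.3524} yaw -62.2
ptr 44 ang -44.49 ring top z [0.0821 0.0819]
```

The ring followed to −44.5°. Now I lower it to the plate and lighten the grip.

play_rows([
  {"tx": 0, "ty": 0, "tz": 0.03, "ax": 0, "ay": 0, "az": 0, "hand": 55},
  {"tx": 0, "ty": 0, "tz": 0.03, "ax": 0, "ay": 0, "az": 0, "hand": 55.8},
  {"tx": 0, "ty": 0, "tz": 0, "ax": 0, "ay": 0, "az": 0, "hand": 56},
  {"tx": 0, "ty": 0, "tz": 0, "ax": 0, "ay": 0, "az": 0, "hand": 56},
  {"tx": 0, "ty": 0, "tz": 0, "ax": 0, "ay": 0, "az": 0, "hand": 56},
])

```text
t: 9.3
eef_pos: [0.5645, -0.1938, 0.0631]
ee_rot: [3.049, 0.756, 0.001]
ft_force: [0.4, 0.8, 0.7]
opening: 0.0562
grip_force: 0.1
```

```bash
python3 - <<'E'
from h import *
st();ptr()
E
```

```text
{'t': 9.3, 'eef_pos': [0.5645, -0.1938, 0.0631], 'ft_force': [0.3569, 0.7786, 0.669], 'ft_torque': [-0.0891, 0.1626, 0.0183], 'opening': 0.0562, 'grip_force': 0.0509} yaw -62.15
ptr 43 ang -44.35 ring top z [0.0802 0.08  ]
```

play_rows([
  {"tx": 0, "ty": 0, "tz": 0, "ax": 0, "ay": 0, "az": 0, "hand": 55.9},
  {"tx": 0, "ty": 0, "tz": 0, "ax": 0, "ay": 0, "az": 0, "hand": 55.9},
])

```text
t: 9.55
eef_pos: [0.5645, -0.1938, 0.0629]
ee_rot: [3.049, 0.756, 0.001]
ft_force: [-0.9, -0.5, 2.1]
opening: 0.0559
grip_force: 1.4
```

play_rows([
  {"tx": 0, "ty": 0, "tz": 0, "ax": 0, "ay": 0, "az": 0, "hand": 55.8},
  {"tx": 0, "ty": 0, "tz": 0, "ax": 0, "ay": 0, "az": 0, "hand": 55.8},
])

```text
t: 9.75
eef_pos: [0.5645, -0.1938, 0.0629]
ee_rot: [3.049, 0.756, 0.0]
ft_force: [0.4, 0.5, 4.1]
opening: 0.0562
grip_force: 3.6
```

play_rows([
  {"tx": 0, "ty": 0, "tz": 0, "ax": 0, "ay": 0, "az": 0.2, "hand": 55.8},
  {"tx": 0, "ty": 0, "tz": 0, "ax": 0, "ay": 0, "az": 0.2, "hand": 55.8},
  {"tx": 0, "ty": 0, "tz": 0, "ax": 0, "ay": 0, "az": 0.2, "hand": 55.8},
  {"tx": 0, "ty": 0, "tz": 0, "ax": 0, "ay": 0, "az": 0.2, "hand": 55.8},
  {"tx": 0, "ty": 0, "tz": 0, "ax": 0, "ay": 0, "az": 0.2, "hand": 55.8},
  {"tx": 0, "ty": 0, "tz": 0, "ax": 0, "ay": 0, "az": 0.2, "hand": 55.8},
  {"tx": 0, "ty": 0, "tz": 0, "ax": 0, "ay": 0, "az": 0.2, "hand": 55.8},
  {"tx": 0, "ty": 0, "tz": 0, "ax": 0, "ay": 0, "az": 0.2, "hand": 55.8},
])

```text
t: 10.55
eef_pos: [0.5644, -0.1938, 0.0627]
ee_rot: [3.095, 0.539, 0.0]
ft_force: [2.7, -2.1, -0.4]
opening: 0.0558
grip_force: 3.7
```

```bash
python3 - <<'E'
from h import *
st();ptr()
E
```

```text
{'t': 10.55, 'eef_pos': [0.5644, -0.1938, 0.0627], 'ft_force': [2.6902, -2.095, -0.4466], 'ft_torque': [-0.3719, -0.256, 0.0965], 'opening': 0.0558, 'grip_force': 3.7059} yaw -70.24
ptr 44 ang -44.74 ring top z [0.0802 0.08  ]
```

```bash
python3 - <<'E'
from h import *
c=cam('wrist');a=cv2.imread('pics/w5.png');u,v=[int(x) for x in proj(c,[.5646,-.1942,.08])]
b=c['color'][:,:,::-1]
cv2.imwrite('pics/w6.png',np.hstack([cv2.resize(x[v-60:v+60,u-60:u+60],(400,400),interpolation=cv2.INTER_CUBIC) for x in (a,b)]))
E
```

```text
(no output)
```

View pics/w6.png

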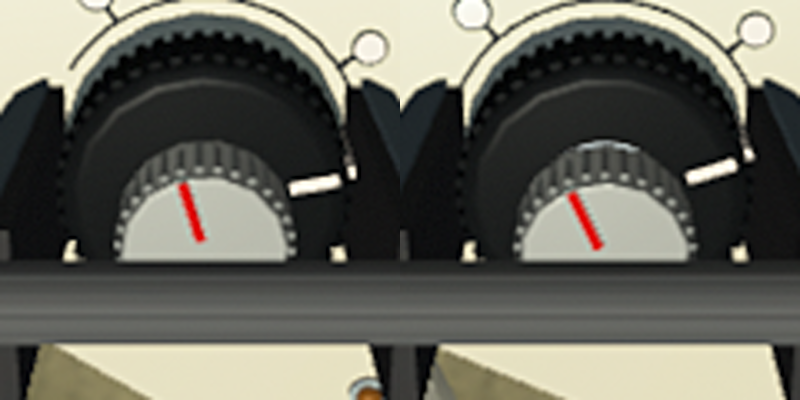

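The right crop confirms it: the fingers turned 8° but the pointer stayed put, so the grip slipped at 0.1 N m. I'll try a slightly firmer grip that is still safe for the pins.

play_rows([
  {"tx": 0, "ty": 0, "tz": 0, "ax": 0, "ay": 0, "az": 0, "hand": 55.6},
  {"tx": 0, "ty": 0, "tz": 0, "ax": 0, "ay": 0, "az": 0, "hand": 55.6},
])

```text
t: 10.85
eef_pos: [0.5644, -0.1938, 0.0627]
ee_rot: [3.094, 0.541, 0.0]
ft_force: [2.4, -1.5, -0.4]
opening: 0.0558
grip_force: 9.2
```

play_rows([
  {"tx": 0, "ty": 0, "tz": 0, "ax": 0, "ay": 0, "az": 0.2, "hand": 55.6},
  {"tx": 0, "ty": 0, "tz": 0, "ax": 0, "ay": 0, "az": 0.2, "hand": 55.6},
])

```text
t: 11.05
eef_pos: [0.5644, -0.1938, 0.0627]
ee_rot: [3.104, 0.485, 0.0]
ft_force: [2.1, -3.1, -0.8]
opening: 0.0558
grip_force: 9.2
```

```bash
python3 - <<'E'
from h import *
st();ptr()
E
```

```text
{'t': 11.05, 'eef_pos': [0.5644, -0.1938, 0.0627], 'ft_force': [2.0991, -3.0728, -0.7674], 'ft_torque': [-0.4695, -0.3502, 0.1063], 'opening': 0.0558, 'grip_force': 9.1715} yaw -72.25
ptr 45 ang -46.6 ring top z [0.0802 0.08  ]
```

It turns now. I recentre a little, then step 2.5° firm and lighten so the spring can drop the ring.

play_rows([
  {"tx": 0, "ty": 0.015, "tz": 0, "ax": 0, "ay": 0, "az": 0.25, "hand": 55.6},
  {"tx": 0, "ty": 0, "tz": 0, "ax": 0, "ay": 0, "az": 0.25, "hand": 55.6},
  {"tx": 0, "ty": 0, "tz": 0, "ax": 0, "ay": 0, "az": 0, "hand": 56.1},
  {"tx": 0, "ty": 0, "tz": 0, "ax": 0, "ay": 0, "az": 0, "hand": 56.1},
  {"tx": 0, "ty": 0, "tz": 0, "ax": 0, "ay": 0, "az": 0, "hand": 55.6},
  {"tx": 0, "ty": 0, "tz": 0, "ax": 0, "ay": 0, "az": 0.25, "hand": 55.6},
  {"tx": 0, "ty": 0, "tz": 0, "ax": 0, "ay": 0, "az": 0.25, "hand": 55.6},
  {"tx": 0, "ty": 0, "tz": 0, "ax": 0, "ay": 0, "az": 0, "hand": 56.1},
  {"tx": 0, "ty": 0, "tz": 0, "ax": 0, "ay": 0, "az": 0, "hand": 56.1},
  {"tx": 0, "ty": 0, "tz": 0, "ax": 0, "ay": 0, "az": 0, "hand": 55.6},
])

```text
t: 12.1
eef_pos: [0.5641, -0.194, 0.0626]
ee_rot: [-3.121, -0.351, 0.001]
ft_force: [-2.9, 5.0, 1.8]
opening: 0.0556
grip_force: 8.4
```

```bash
python3 - <<'E'
from h import *
st();ptr()
E
```

```text
{'t': 12.1, 'eef_pos': [0.5641, -0.194, 0.0626], 'ft_force': [-2.8965, 5.0318, 1.8452], 'ft_torque': [0.7512, 0.6484, 0.0168], 'opening': 0.0556, 'grip_force': 8.4258} yaw -77.15
ptr 44 ang -51.5 ring top z [0.0801 0.08  ]
```

play_rows([
  {"tx": 0, "ty": -0.01, "tz": 0, "ax": 0, "ay": 0, "az": 0.25, "hand": 55.6},
  {"tx": 0, "ty": 0, "tz": 0, "ax": 0, "ay": 0, "az": 0.25, "hand": 55.6},
  {"tx": 0, "ty": 0, "tz": 0, "ax": 0, "ay": 0, "az": 0, "hand": 56.1},
  {"tx": 0, "ty": 0, "tz": 0, "ax": 0, "ay": 0, "az": 0, "hand": 56.1},
  {"tx": 0, "ty": 0, "tz": 0, "ax": 0, "ay": 0, "az": 0, "hand": 55.6},
  {"tx": 0, "ty": 0, "tz": 0, "ax": 0, "ay": 0, "az": 0.25, "hand": 55.6},
  {"tx": 0, "ty": 0, "tz": 0, "ax": 0, "ay": 0, "az": 0.25, "hand": 55.6},
  {"tx": 0, "ty": 0, "tz": 0, "ax": 0, "ay": 0, "az": 0, "hand": 56.1},
  {"tx": 0, "ty": 0, "tz": 0, "ax": 0, "ay": 0, "az": 0, "hand": 56.1},
  {"tx": 0, "ty": 0, "tz": 0, "ax": 0, "ay": 0, "az": 0, "hand": 55.6},
])

```text
t: 13.15
eef_pos: [0.5646, -0.1939, 0.0628]
ee_rot: [3.134, 0.215, 0.0]
ft_force: [-0.6, 2.2, -0.4]
opening: 0.0556
grip_force: 8.4
```

```bash
python3 - <<'E'
from h import *
st();ptr()
E
```

```text
{'t': 13.15, 'eef_pos': [0.5646, -0.1939, 0.0628], 'ft_force': [-0.5713, 2.1893, -0.3597], 'ft_torque': [0.4169, 0.1972, -0.0046], 'opening': 0.0556, 'grip_force': 8.4019} yaw -82.15
ptr 46 ang -56.35 ring top z [0.0801 0.08  ]
```

play_rows([
  {"tx": 0, "ty": 0, "tz": 0, "ax": 0, "ay": 0, "az": 0.25, "hand": 55.6},
  {"tx": 0, "ty": 0, "tz": 0, "ax": 0, "ay": 0, "az": 0.25, "hand": 55.6},
  {"tx": 0, "ty": 0, "tz": 0, "ax": 0, "ay": 0, "az": 0, "hand": 56.1},
  {"tx": 0, "ty": 0, "tz": 0, "ax": 0, "ay": 0, "az": 0, "hand": 56.1},
  {"tx": 0, "ty": 0, "tz": 0, "ax": 0, "ay": 0, "az": 0, "hand": 55.6},
  {"tx": 0, "ty": 0, "tz": 0, "ax": 0, "ay": 0, "az": 0.25, "hand": 55.6},
  {"tx": 0, "ty": 0, "tz": 0, "ax": 0, "ay": 0, "az": 0.25, "hand": 55.6},
  {"tx": 0, "ty": 0, "tz": 0, "ax": 0, "ay": 0, "az": 0, "hand": 56.1},
  {"tx": 0, "ty": 0, "tz": 0, "ax": 0, "ay": 0, "az": 0, "hand": 56.1},
  {"tx": 0, "ty": 0, "tz": 0, "ax": 0, "ay": 0, "az": 0, "hand": 55.6},
])

```text
t: 14.2
eef_pos: [0.5645, -0.1939, 0.0628]
ee_rot: [3.141, 0.078, 0.0]
ft_force: [0.0, 2.0, 0.0]
opening: 0.0556
grip_force: 8.4
```

```bash
python3 - <<'E'
from h import *
st();ptr()
E
```

```text
{'t': 14.2, 'eef_pos': [0.5645, -0.1939, 0.0628], 'ft_force': [0.0268, 2.0452, 0.0013], 'ft_torque': [0.3272, 0.0583, -0.0224], 'opening': 0.0556, 'grip_force': 8.4139} yaw -87.15
ptr 45 ang -61.27 ring top z [0.0801 0.08  ]
```

play_rows([
  {"tx": 0, "ty": 0, "tz": 0, "ax": 0, "ay": 0, "az": 0.25, "hand": 55.6},
  {"tx": 0, "ty": 0, "tz": 0, "ax": 0, "ay": 0, "az": 0.25, "hand": 55.6},
  {"tx": 0, "ty": 0, "tz": 0, "ax": 0, "ay": 0, "az": 0, "hand": 56.1},
  {"tx": 0, "ty": 0, "tz": 0, "ax": 0, "ay": 0, "az": 0, "hand": 56.1},
  {"tx": 0, "ty": 0, "tz": 0, "ax": 0, "ay": 0, "az": 0, "hand": 55.6},
  {"tx": 0, "ty": 0, "tz": 0, "ax": 0, "ay": 0, "az": 0.25, "hand": 55.6},
  {"tx": 0, "ty": 0, "tz": 0, "ax": 0, "ay": 0, "az": 0.25, "hand": 55.6},
  {"tx": 0, "ty": 0, "tz": 0, "ax": 0, "ay": 0, "az": 0, "hand": 56.1},
  {"tx": 0, "ty": 0, "tz": 0, "ax": 0, "ay": 0, "az": 0, "hand": 56.1},
  {"tx": 0, "ty": 0, "tz": 0, "ax": 0, "ay": 0, "az": 0, "hand": 55.6},
])

```text
t: 15.25
eef_pos: [0.5644, -0.1939, 0.0627]
ee_rot: [-3.141, 0.059, 0.0]
ft_force: [0.7, 1.4, -0.8]
opening: 0.0559
grip_force: 8.4
```

```bash
python3 - <<'E'
from h import *
st();ptr()
E
```

```text
{'t': 15.25, 'eef_pos': [0.5644, -0.1939, 0.0627], 'ft_force': [0.6768, 1.4168, -0.8359], 'ft_torque': [0.1362, 0.0812, -0.011], 'opening': 0.0559, 'grip_force': 8.4051} yaw -92.15
ptr 42 ang -66.06 ring top z [0.08   0.0799]
```

play_rows([
  {"tx": 0, "ty": 0, "tz": 0, "ax": 0, "ay": 0, "az": 0.25, "hand": 55.6},
  {"tx": 0, "ty": 0, "tz": 0, "ax": 0, "ay": 0, "az": 0.25, "hand": 55.6},
  {"tx": 0, "ty": 0, "tz": 0, "ax": 0, "ay": 0, "az": 0, "hand": 56.1},
  {"tx": 0, "ty": 0, "tz": 0, "ax": 0, "ay": 0, "az": 0, "hand": 56.1},
  {"tx": 0, "ty": 0, "tz": 0, "ax": 0, "ay": 0, "az": 0, "hand": 55.6},
  {"tx": 0, "ty": 0, "tz": 0, "ax": 0, "ay": 0, "az": 0.25, "hand": 55.6},
  {"tx": 0, "ty": 0, "tz": 0, "ax": 0, "ay": 0, "az": 0.25, "hand": 55.6},
  {"tx": 0, "ty": 0, "tz": 0, "ax": 0, "ay": 0, "az": 0, "hand": 56.1},
  {"tx": 0, "ty": 0, "tz": 0, "ax": 0, "ay": 0, "az": 0, "hand": 56.1},
  {"tx": 0, "ty": 0, "tz": 0, "ax": 0, "ay": 0, "az": 0, "hand": 55.6},
])

```text
t: 16.3
eef_pos: [0.5644, -0.1939, 0.0628]
ee_rot: [3.135, -0.196, 0.0]
ft_force: [0.5, 1.9, -0.8]
opening: 0.0559
grip_force: 7.4
```

```bash
python3 - <<'E'
from h import *
st();ptr()
E
```

```text
{'t': 16.3, 'eef_pos': [0.5644, -0.1939, 0.0628], 'ft_force': [0.5447, 1.8505, -0.794], 'ft_torque': [0.0943, 0.1743, 0.0146], 'opening': 0.0559, 'grip_force': 7.3625} yaw -97.15
ptr 43 ang -71.62 ring top z [0.0774 0.0773]
```

The ring top dropped 2.7 mm, so it is locked at −71.6°, which is 4° from the dot. Let go and rise.

play_rows([
  {"tx": 0, "ty": 0, "tz": 0, "ax": 0, "ay": 0, "az": 0, "hand": 56.5},
  {"tx": 0, "ty": 0, "tz": 0, "ax": 0, "ay": 0, "az": 0, "hand": 70},
  {"tx": 0, "ty": 0, "tz": 0, "ax": 0, "ay": 0, "az": 0, "hand": 75},
  {"tx": 0, "ty": 0, "tz": 0, "ax": 0, "ay": 0, "az": 0, "hand": 75},
  {"tx": 0, "ty": 0, "tz": -0.5, "ax": 0, "ay": 0, "az": 0, "hand": 75},
  {"tx": 0, "ty": 0, "tz": -1, "ax": 0, "ay": 0, "az": 0, "hand": 75},
  {"tx": 0, "ty": 0, "tz": 0, "ax": 0, "ay": 0, "az": 0, "hand": 75},
  {"tx": 0, "ty": 0, "tz": 0, "ax": 0, "ay": 0, "az": 0, "hand": 75},
])

```text
t: 17.15
eef_pos: [0.5649, -0.1941, 0.1235]
ee_rot: [3.135, -0.196, 0.003]
ft_force: [-0.8, -1.1, -0.0]
opening: 0.075
grip_force: 0.0
```

```bash
python3 - <<'E'
from h import *
st();c=ptr()
for q,z in [('fine_pointer',.1),('green_dot',.058),('ring_pointer',.077)]:
    for r in finder.place_of('wrist',q)[:1]: print(q,r['confidence'],at_z(c,r['centre'],z))
E
```

```text
{'t': 17.15, 'eef_pos': [0.5649, -0.1941, 0.1235], 'ft_force': [-0.7755, -1.0933, -0.0002], 'ft_torque': [-0.068, 0.176, -0.0288], 'opening': 0.075, 'grip_force': 0.0} yaw -97.16
ptr 27 ang -76.1 ring top z [0.0773 0.0772]
fine_pointer 0.86 [ 0.57339483 -0.18228322  0.1       ]
green_dot 0.47 [ 0.57582219 -0.23420748  0.058     ]
ring_pointer 0.88 [ 0.57554668 -0.22145658  0.077     ]
```

play_rows([
  {"tx": -0.243, "ty": 0.8, "tz": 0, "ax": 0, "ay": 0, "az": 0, "hand": 0},
  {"tx": -0.243, "ty": 0.8, "tz": 0, "ax": 0, "ay": 0, "az": 0, "hand": 0},
  {"tx": -0.243, "ty": 0.8, "tz": 0, "ax": 0, "ay": 0, "az": 0, "hand": 0},
  {"tx": 0, "ty": 0, "tz": 0, "ax": 0, "ay": 0, "az": 0, "hand": 0},
  {"tx": 0, "ty": 0, "tz": 0.5, "ax": 0, "ay": 0, "az": 0, "hand": 0},
  {"tx": 0, "ty": 0, "tz": 0.5, "ax": 0, "ay": 0, "az": 0, "hand": 0},
  {"tx": 0, "ty": 0, "tz": 0, "ax": 0, "ay": 0, "az": 0, "hand": 0},
  {"tx": 0, "ty": 0, "tz": 0, "ax": 0, "ay": 0, "az": 0, "hand": 0},
])

```text
t: 18.15
eef_pos: [0.5234, -0.285, 0.0825]
ee_rot: [-3.135, 0.196, 0.002]
ft_force: [0.0, -0.0, -0.1]
opening: 0.0134
grip_force: 0.0
```

Locked: ring top at 0.0773, pointer 13 mm from the dot. Now I press the button.

play_rows([
  {"tx": 0, "ty": 0, "tz": 0, "ax": 0, "ay": 0, "az": 0, "hand": 0},
  {"tx": 0, "ty": 0, "tz": 0.2, "ax": 0, "ay": 0, "az": 0, "hand": 0},
  {"tx": 0, "ty": 0, "tz": 0.1, "ax": 0, "ay": 0, "az": 0, "hand": 0},
  {"tx": 0, "ty": 0, "tz": 0.05, "ax": 0, "ay": 0, "az": 0, "hand": 0},
  {"tx": 0, "ty": 0, "tz": 0.05, "ax": 0, "ay": 0, "az": 0, "hand": 0},
  {"tx": 0, "ty": 0, "tz": 0.025, "ax": 0, "ay": 0, "az": 0, "hand": 0},
  {"tx": 0, "ty": 0, "tz": 0, "ax": 0, "ay": 0, "az": 0, "hand": 0},
  {"tx": 0, "ty": 0, "tz": 0, "ax": 0, "ay": 0, "az": 0, "hand": 0},
])

```text
t: 18.95
eef_pos: [0.5237, -0.2856, 0.0662]
ee_rot: [3.135, -0.196, 0.001]
ft_force: [-1.3, 1.9, 10.8]
opening: 0.0006
grip_force: 4.9
```

The force is 10.8 N, above the 5.4 N spring maximum, so the button is bottomed. I hold with a touch more, then retract.

play_rows([
  {"tx": 0, "ty": 0, "tz": 0.01, "ax": 0, "ay": 0, "az": 0, "hand": 0},
  {"tx": 0, "ty": 0, "tz": 0, "ax": 0, "ay": 0, "az": 0, "hand": 0},
  {"tx": 0, "ty": 0, "tz": 0, "ax": 0, "ay": 0, "az": 0, "hand": 0},
  {"tx": 0, "ty": 0, "tz": -0.2, "ax": 0, "ay": 0, "az": 0, "hand": 0},
  {"tx": 0, "ty": 0, "tz": -1, "ax": 0, "ay": 0, "az": 0, "hand": 0},
  {"tx": 0, "ty": 0, "tz": -1, "ax": 0, "ay": 0, "az": 0, "hand": 0},
  {"tx": 0, "ty": 0, "tz": -1, "ax": 0, "ay": 0, "az": 0, "hand": 0},
  {"tx": 0, "ty": 0, "tz": -1, "ax": 0, "ay": 0, "az": 0, "hand": 0},
  {"tx": 0, "ty": 0, "tz": 0, "ax": 0, "ay": 0, "az": 0, "hand": 0},
  {"tx": 0, "ty": 0, "tz": 0, "ax": 0, "ay": 0, "az": 0, "hand": 0},
])

```text
t: 19.95
eef_pos: [0.5236, -0.2856, 0.2339]
ee_rot: [3.135, -0.196, 0.002]
ft_force: [-0.7, -0.2, -0.5]
opening: 0.0004
grip_force: 0.0
```

```bash
python3 - <<'E'
from h import *
st();c=ptr();P=cloud(c);im=c['color'].astype(int)
m=(im[...,2]>im[...,0]+50)&(im[...,2]>im[...,1]+20)&(np.hypot(P[...,0]-.5236,P[...,1]+.2854)<.02);print('button',m.sum(),np.nanmedian(P[...,2][m]))
for q,z in [('fine_pointer',.1),('green_dot',.058),('ring_pointer',.077)]:
    for r in finder.place_of('wrist',q)[:1]: print(q,r['confidence'],at_z(c,r['centre'],z))
E
```

```text
{'t': 19.95, 'eef_pos': [0.5236, -0.2856, 0.2339], 'ft_force': [-0.7212, -0.2149, -0.4861], 'ft_torque': [-0.0098, 0.2195, 0.0316], 'opening': 0.0004, 'grip_force': 0.0} yaw -97.16
ptr 18 ang -68.83 ring top z [0.0773 0.0772]
button 180 0.07047235966151072
fine_pointer 0.95 [ 0.57521005 -0.18231444  0.1       ]
green_dot 0.55 [ 0.57374806 -0.23071667  0.058     ]
ring_pointer 0.96 [ 0.57292547 -0.2232274   0.077     ]
```

```bash
python3 -c "
from rig import close_job
print(close_job())"
```

```text
the job is handed in; nothing more can be done
None
```

The ring is locked home in the slot at the green dot and let go, the output button was pressed fully in and is back out, and the job was handed in at about 20 s; no verdict came back. I never touched the fine knob, but I didn't compare its line's position before and after.

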